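# Screw the filler plug into the gear case

### The job

Put the winged filler plug into the filler neck on top of the gear case: set it upright in the neck, turn it gently backward (anticlockwise from above) until its thread drops into the thread start, then screw it forward (clockwise) until its flange is fully home, flush on the rim of the neck. Never force or cross-thread it, let go of it at the end, and leave the oil jar, the sanding block and the roll of tape that stand near the gear case where they are.

Things in the scene. Friction and masses are not known exactly. Their poses are not given: they have to be found in the camera images.
- filler_plug: Bare steel plug, 62 mm tall, 0.16 kg, upright on its nose on the bench. Origin: centre of the nose's underside, z up. Tapered nose and core: 23 mm across at the tip, 29 mm from 7 mm up. Four round thread lugs stick out level along +x, +y, -x, -y, 4.4 mm thick, centred 12 mm up, 41 mm across the tips. Round flange 54 mm across, from 28.5 to 34.5 mm up; the wing stands on it.
- wing (a point): Middle of the plug's wing, 48.5 mm above the plug's origin on its axis; axes as the plug's. The wing is an upright plate to grip and turn by: 44 mm long along x, 12 mm thick along y, from 34.5 to 62.5 mm above the plug's origin (top 14 mm above this point).
- gear_case: Grey cast gear case fixed to the bench, origin at the centre of the foot's underside. Foot plate 150 mm along its x by 110 mm along its y, casing 112 x 84 mm, 60 mm tall, with a steel shaft stub that ends 78 mm out along its +y. A round filler neck, 55 mm across, stands on it up to 94 mm.
- mouth (a point): Centre of the filler neck's top rim, 94 mm above the bench, 14 mm from the case's centre towards its -x; z up. Bore 44 mm across with a coarse four-start right-hand thread inside that leaves 32 mm free in the middle for the plug's core. Screwed home, the plug's origin is 28.5 mm below this point and its flange lies on the rim. Keep the force between plug and neck below 60 N.
- thread_ends (a point): On the neck's axis, 5.5 mm below the rim: level of the flat thread ends. Four starts (gaps) 90 degrees apart let the lugs in; how they are turned is unknown and differs each time. A plug set down elsewhere stands on its lugs, flange 13 mm above the rim. Turned anticlockwise, at most 1.4 rad, it drops 9.6 mm by its own weight if free to fall; a blunt wall then stops further backward turning.
- thread_root (a point): On the neck's axis, 15 mm below the rim: where the dropped lugs rest (flange 3.6 mm above the rim). From the blunt wall, 0.9 to 1.1 rad clockwise brings the flange down on the rim; it nips tight at about 1.25 rad. A turning moment of 0.2 Nm is plenty; 0.5 Nm is too much. Straight pushing cannot pass the thread, and clockwise turning on the flat ends only runs against the blunt wall.
- oil_jar: Jar with a dark lid, 60 mm across, 88 mm tall, origin under its centre. Leave alone.
- sanding_block: Sanding block 56 x 100 x 28 mm (long along its y), origin under its centre. Leave alone.
- masking_tape: Roll of tape lying flat, 87 mm across, 24 mm tall, origin under its centre. Leave alone.

How it is judged:
By the outcome, as a careful person would: the job done as asked, in the order asked, and still so for the second after the job is handed in, with the robot touching nothing.
It also fails if it takes over 64 s, if anything falls off the work surface, if the arm or the gripper's body presses on something with over 40 N, if the wrist force passes 120 N, or if a joint passes its speed limit or range.

### The arm

A 7-joint arm with a two-finger parallel gripper is mounted at the origin on a cart in front of the work surface, level with it; the furniture and walls round the work are solid. World frame = base frame: x ahead of the robot, y to its left, z up, the work surface at z = 0. Lengths are in m, angles in rad, forces in N, time in s.
With the tool pointing down it reaches from about 0.35 to 0.775 m from the base axis. Payload 3.1 kg.
Tool frame: the origin (TCP) lies midway between the tips of the shut fingers; the grasp point (between the pads) lies r.grasp_offset behind it (r.grasp_offset is the distance from the TCP to the grasp point, in m); z points along the fingers, y is the line along which they close (so a half turn about z gives the same grasp; the last joint's range is limited). The gripper opens to 85 mm and grips with 20 to 120 N. Pads are 22 mm wide; open, the fingers measure 114 mm over their backs; the gripper's body (76 mm by 85 mm) begins 54 mm behind the grasp point. The pads swing forward as they close: fully open they stand 13 mm farther back than shut.
Start: joints at [1.198, 0.311, 0.014, 1.512, -0.004, 1.319, -0.027], TCP at [0.179, -0.52, 0.231] pointing down, gripper open.
Joint ranges: [-2.7, 2.7], [-0.3, 1.91], [-1.27, 1.3], [0.12, 2.57], [-1.44, 4.58], [0.2, 2.03], [-3.05, 3.05]. Speed limits (rad/s): [2.79, 2.79, 3.14, 3.14, 3.14, 3.14, 3.14].

### API

Orientations are given as a unit quaternion [w, x, y, z].
In Python, from bench import r, vision gives the robot as it stands.
- The arm moves only by the tool servo_tool, never from a script. Its argument "moves" is one flat list of numbers, 5 for each row, row after row: the shift along the world's x, y, z in cm, then the turn about the world's z in rad, then the opening, from -1 (shut) to 1 (fully open). In form: [tx, ty, tz, spin, fingers, tx, ty, tz, spin, fingers, ...]. A call has 1 to 12 rows; each row is the pose to reach, as a shift and turn from the pose commanded when the call began; what a row does not reach only later rows make up. A row lasts 1/8 s, in which the tool goes at most 62.5 mm and 10.7 degrees, less where a joint would pass 70% of its speed; a pose out of reach is approached as far as the arm can. A call with a gripper value outside its range is refused whole. The fingers move at their own pace and stop on an object; "newtons" is the grip in N (left out, the last holds). Time passes only in rows, so rows that repeat a pose let the fingers close. It gives the time, the measured TCP pose, the force, the opening and the grip force at its end, in the units of the state.
- r.sense(): the state, without advancing time (a new reading comes with each control period).
- vision.read_camera(name): name is "scene" or "top"; returns (picture, depth): 420x560x3 uint8, red, green, blue; 420x560 float32, m along the optical axis (not along the pixel's ray), 0 where there is no reading.
- vision.calibration(name): a dict with "camera_matrix" (3x3 intrinsics, pixels), "xyz" and "attitude" of the camera in the world. Camera axes: x right, y down, z forward; pixel columns grow to the right and rows downward; lengths in m; the calibration is good to about 2 mm. A picture is of the moment at which its call begins. calibration takes no time and is no camera call.
- r.job_done(): hands the job in; it is judged then, once.
Trained networks look in the newest picture that a camera, given by its name, has taken for a name from the list of things; names that differ only in an ending like _2 or _b are one class to them, and where a whole thing is asked for, a point or a joint stands for the part that bears it (a point fixed in the world has none). Each returns a list of dicts, best first, with "conf" (0 to 1); they miss things now and then, are a little off and sometimes report something else, mostly with a low value. They report only what shows in the picture. A call takes as long as a camera call.
- vision.find_in(target, camera): "point" ([column, row] in pixels, amid what is visible of it).
- vision.mark_of(target, camera): "point" ([column, row] in pixels: a listed point, or the origin of a listed thing).
The state is a dict: "clock": time; "qpos": joint angles; "qd": joint speeds; "joint_efforts": joint torques, N m; "position": TCP position; "tool_rot": TCP orientation; "wrist_force": force on the tool from outside, world axes, zero at the start; "torque": the same for the moment, N m; "width": finger opening in m; "grasp_force": force on a finger pad.
Only numpy, scipy, OpenCV 4.12 (cv2) and the standard library are available. Lean on these libraries where they do the work, as an engineer would, in place of code of your own. Each camera call takes 0.05 s, during which the arm holds its last target. There are 200 camera calls.

## Working session

There is one attempt and no reset: what is moved stays moved. The work goes in short steps, Python scripts to look and compute and a tool call to move; the robot and the scene stay as the last step left them, time stands still between calls to the robot, and variables do not carry over. Pictures are saved under pics/ and viewed, at most 10 in all, crops included, and the job is handed in when it is done.

Besides the shell and the picture viewer there is one more tool, called after "Emit:" by a JSON object that holds its "op" and its "data", one argument or row to a line. servo_tool: Moves the arm, as the interface text tells. Its arguments: {"type":"object","properties":{"moves":{"type":"array","items":{"type":"number"}},"newtons":{"type":"number"}},"required":["moves"]}

```bash
mkdir -p pics; ls; cat > h.py <<'E'
import numpy as np, cv2
from bench import r, vision
from scipy.spatial.transform import Rotation as R
def cal(n):
    c=vision.calibration(n); q=np.array(c["attitude"],float)
    M=R.from_quat(q[[1,2,3,0]]).as_matrix() if q.size==4 else q.reshape(3,3)
    return np.array(c["camera_matrix"]),np.array(c["xyz"]),M
def ray(n,p,z):
    K,t,M=cal(n); d=M@np.linalg.inv(K)@[p[0],p[1],1]
    return t+d*(z-t[2])/d[2]
def proj(n,X):
    K,t,M=cal(n); v=K@(M.T@(np.array(X)-t)); return v[:2]/v[2]
def cloud(n,D):
    K,t,M=cal(n); v,u=np.mgrid[:D.shape[0],:D.shape[1]]
    P=np.stack([u,v,np.ones_like(u)],-1)@np.linalg.inv(K).T*D[...,None]
    return P@M.T+t
E
python3 - <<'E'
from h import *
s=r.sense(); print(s,r.grasp_offset)
print(vision.calibration("top"),vision.calibration("scene"))
for n in("top","scene"):
    p,D=vision.read_camera(n); cv2.imwrite(f"pics/{n}0.png",p[...,::-1])
    for t,z in(("filler_plug",0),("wing",.0485),("gear_case",0),("mouth",.094),("oil_jar",0),("sanding_block",0),("masking_tape",0)):
        for d in vision.mark_of(t,n)[:2]: print(n,t,np.round(d["point"],1),round(d["conf"],2),ray(n,d["point"],z).round(4))
E
```

```text
pics
{'clock': 0.0, 'qpos': array([ 1.19826413,  0.31170127,  0.01401489,  1.51308353, -0.00441543,
        1.3191843 , -0.02718022]), 'qd': array([ 0.00079734, -0.00024582,  0.00073652, -0.00037272, -0.00152034,
       -0.000987  ,  0.00089153]), 'joint_efforts': array([ 2.05931628e-04, -3.79916239e+01,  1.46151907e-01, -2.30588436e+01,
        1.23939919e-02,  1.34532838e-02,  1.18950132e-05]), 'position': array([ 0.17842211, -0.51947695,  0.23022382]), 'tool_rot': array([-1.14869074e-03,  9.86343418e-01,  1.64697562e-01, -2.36343640e-04]), 'wrist_force': array([-0.23952342,  0.43553653, -0.43882748]), 'torque': array([ 0.01887985, -0.01408861, -0.03130558]), 'grasp_force': 0.0, 'width': 0.08565595024297662} 0.0187
{'camera_matrix': array([[385.3154509 ,   0.        , 281.48961881],
       [  0.        , 385.3154509 , 209.12776796],
       [  0.        ,   0.        ,   1.        ]]), 'xyz': array([0.48590521, 0.0530018 , 0.9250423 ]), 'attitude': array([-0.04317096,  0.7063881 , -0.70600618,  0.0265968 ])} {'camera_matrix': array([[393.66319609,   0.        , 278.26456653],
      
[... 329 characters left out ...]
0.0485]
top gear_case [248.8 229.8] 0.74 [0.5276 0.1534 0.    ]
top mouth [245.1 230.9] 0.85 [0.521  0.1511 0.094 ]
top oil_jar [368.1 160.1] 0.82 [ 0.6972 -0.1356  0.    ]
top sanding_block [193.6 267. ] 0.69 [0.4386 0.2847 0.    ]
scene filler_plug [325.8 194.2] 0.69 [ 0.5551 -0.1772  0.    ]
scene wing [330.7 178.2] 0.82 [ 0.5484 -0.1913  0.0485]
scene wing [279.3 190.6] 0.7 [ 0.6414 -0.0457  0.0485]
scene gear_case [281.  252.9] 0.82 [0.5269 0.1519 0.    ]
scene mouth [285.8 221.5] 0.92 [0.5107 0.1597 0.094 ]
scene oil_jar [282.2 189.9] 0.66 [ 0.6835 -0.1394  0.    ]
scene sanding_block [284.9 305.1] 0.79 [0.4363 0.3004 0.    ]
scene masking_tape [185.7 266.6] 0.63 [0.6865 0.3    0.    ]
```

```bash
python3 - <<'E'
from h import *
p,D=vision.read_camera("top"); C=cloud("top",D); np.save("C.npy",C)
a=cv2.resize(p[130:330,130:430],None,fx=2.6,fy=2.6,interpolation=cv2.INTER_CUBIC); cv2.imwrite("pics/topc.png",a[...,::-1])
def sel(cx,cy,rad,z0,z1):
    m=(np.hypot(C[...,0]-cx,C[...,1]-cy)<rad)&(C[...,2]>z0)&(C[...,2]<z1)&(D>0); return C[m]
w=sel(.555,-.185,.045,.055,.07); print("wing top",len(w),np.round(cv2.minAreaRect((w[:,:2]*1000).astype(np.float32)),1).tolist() if 0 else cv2.minAreaRect((w[:,:2]*1000).astype(np.float32)),w.mean(0))
u,sv,vt=np.linalg.svd(w[:,:2]-w[:,:2].mean(0)); print(vt[0],np.arctan2(vt[0,1],vt[0,0]))
f=sel(.555,-.185,.045,.028,.04); print("flange",len(f),cv2.minEnclosingCircle((f[:,:2]*1000).astype(np.float32)))
m=sel(.515,.155,.05,.088,.1); print("rim",len(m),cv2.minEnclosingCircle((m[:,:2]*1000).astype(np.float32)),m.mean(0))
# circle fit robust using midpoint radii
def fit(P):
    A=np.c_[2*P[:,:2],np.ones(len(P))]; s=np.linalg.lstsq(A,(P[:,:2]**2).sum(1),rcond=None)[0]; return s[:2],np.sqrt(s[2]+s[:2]@s[:2])
print(fit(m))
c=sel(.525,.155,.09,.055,.065); print("casing",cv2.minAreaRect((c[:,:2]*1000).astype(np.float32)))
E
```

```text
wing top 99 ((548.2835083007812, -186.25123596191406), (9.745539665222168, 42.437564849853516), 88.31649780273438) [ 0.54883607 -0.18615825  0.06244435]
[-0.99935946  0.03578657] 3.1057984444432365
flange 288 ((549.03955078125, -187.44192504882812), 27.026887893676758)
rim 239 ((515.506591796875, 151.7056884765625), 27.441804885864258) [0.51499924 0.15164233 0.09305408]
(array([0.51549273, 0.15134487]), np.float64(0.023547647745505402))
casing ((530.5264282226562, 144.40243530273438), (94.70414733886719, 117.08248138427734), 64.97930145263672)
```

View pics/topc.png

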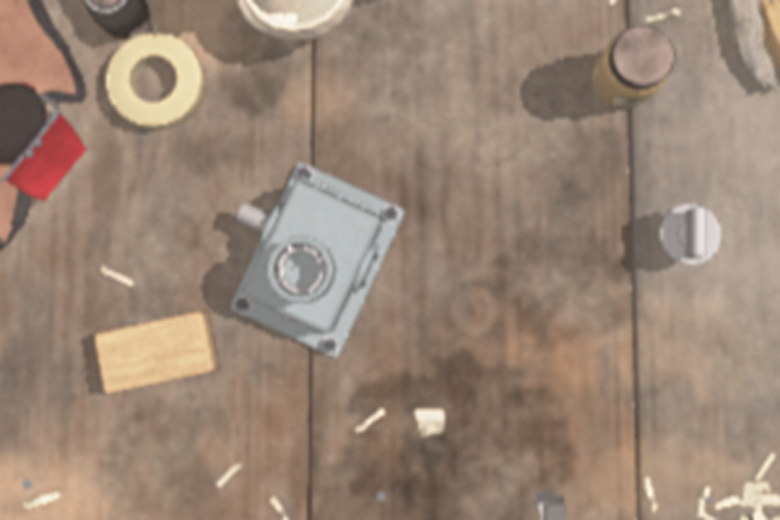

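View pics/scene0.png

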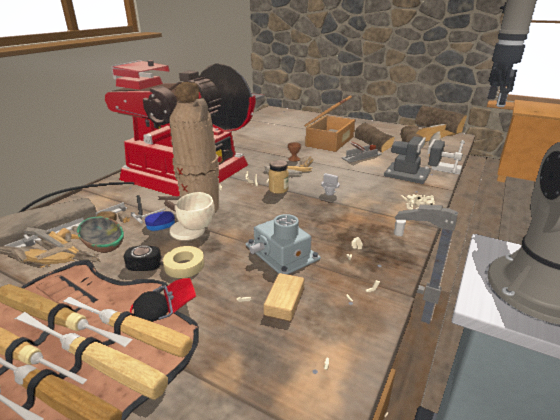

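The pictures show the plug at about top (395,219) with its wing along world x, and the neck at about top (246,234). The jar, block and tape are well clear of both. I'll check for tall objects along the way.

```bash
python3 - <<'E'
from h import *
p,D=vision.read_camera("scene"); S=cloud("scene",D)[D>0]
C=np.load("C.npy").reshape(-1,3)
for P in(S,C):
    P=P[(P[:,0]>.1)&(P[:,0]<.8)&(P[:,1]>-.65)&(P[:,1]<.3)&(P[:,2]>.04)&(P[:,2]<.6)]
    for x in np.arange(.1,.8,.1):
        print("%.1f"%x,[(lambda q:round(float(q.max()),2) if len(q)>3 else 0)(P[(abs(P[:,0]-x-.05)<.05)&(abs(P[:,1]-y-.05)<.05),2]) for y in np.arange(-.65,.3,.1)])
    print()
E
```

```text
0.1 [0.35, 0.51, 0.35, 0, 0, 0.1, 0.09, 0, 0, 0]
0.2 [0.35, 0.51, 0.12, 0, 0, 0.1, 0.1, 0, 0, 0]
0.3 [0, 0.12, 0.12, 0, 0, 0.07, 0.07, 0, 0, 0]
0.4 [0.06, 0.1, 0.11, 0, 0, 0, 0, 0.1, 0.1, 0]
0.5 [0.06, 0.06, 0, 0, 0.07, 0, 0, 0.1, 0.1, 0]
0.6 [0.17, 0.17, 0, 0, 0.09, 0.09, 0, 0, 0, 0]
0.7 [0.15, 0.16, 0.06, 0, 0.09, 0.09, 0.27, 0.31, 0.08, 0]

0.1 [0, 0, 0, 0, 0, 0.1, 0, 0, 0, 0]
0.2 [0, 0.12, 0.13, 0, 0, 0.1, 0.1, 0, 0, 0]
0.3 [0, 0.12, 0.13, 0, 0, 0.07, 0, 0, 0, 0]
0.4 [0, 0.11, 0.11, 0, 0, 0, 0, 0.1, 0.1, 0]
0.5 [0, 0.07, 0, 0, 0.07, 0, 0, 0.1, 0.1, 0]
0.6 [0.06, 0.08, 0, 0, 0.09, 0.09, 0, 0, 0, 0]
0.7 [0.05, 0.12, 0.06, 0, 0.09, 0.09, 0.28, 0.31, 0.08, 0]
```

Emit:
{"op": "servo_tool", "data": {
  "moves": [4.6,4.2,0,-0.05,0,9.2,8.3,0,-0.1,0,13.9,12.5,0,-0.15,0,18.5,16.7,0,-0.2,0,23.1,20.8,0,-0.25,0,27.8,25,0,-0.3,0,32.4,29.2,0,-0.364,0,37,33.3,-4,-0.364,0,37,33.3,-8,-0.364,0,37,33.3,-8,-0.364,0],
  "newtons": 60
}}

```text
clock: 2.15
position: [0.5459, -0.1851, 0.1473]
tool_rot: [-0.002, 1.0, -0.015, -0.005]
wrist_force: [0.1, -1.0, -0.2]
width: 0.043
grasp_force: 0.0
```

```bash
python3 - <<'E'
from h import *
s=r.sense(); print(s["position"],s["tool_rot"],s["width"],s["qpos"].round(2),s["wrist_force"])
p,D=vision.read_camera("scene"); cv2.imwrite("pics/s1.png",cv2.resize(p[90:230,260:420],None,fx=4,fy=4)[...,::-1])
for t in("wing","filler_plug"):
  for d in vision.mark_of(t,"scene")[:1]: print(d,ray("scene",d["point"],.0485 if t=="wing" else 0))
C=cloud("scene",D); w=C[(np.hypot(C[...,0]-.549,C[...,1]+.187)<.035)&(C[...,2]>.05)&(C[...,2]<.075)]
print(len(w),w.min(0),w.max(0),w.mean(0))
E
```

```text
[ 0.54592116 -0.18512712  0.14728195] [-0.00151856  0.99987203 -0.01521853 -0.00469203] 0.042997225028782525 [ 0.45  0.44 -0.21  1.55  0.1   1.17 -1.38] [ 0.05535091 -1.02125753 -0.22108167]
{'point': [330.2, 179.2], 'conf': 0.63} [ 0.54695045 -0.18399868  0.0485    ]
{'point': [330.4, 191.8], 'conf': 0.71} [ 0.54929526 -0.19880802  0.        ]
75 [ 0.52574262 -0.18977113  0.05000067] [ 0.56741239 -0.17761017  0.06439436] [ 0.54559371 -0.18228609  0.05773615]
```

View pics/s1.png

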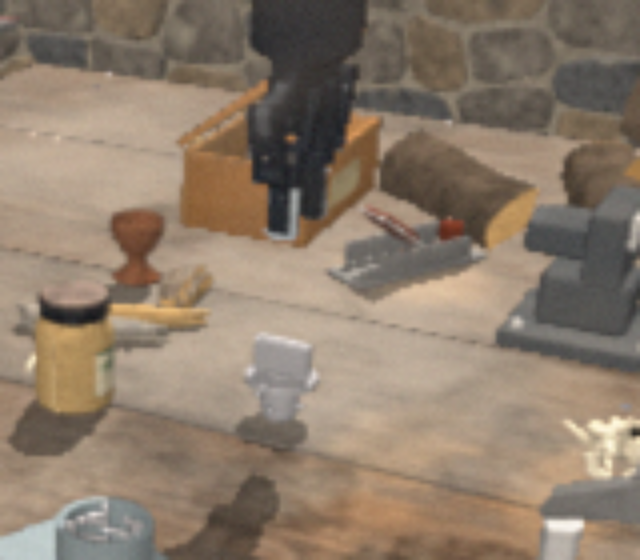

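The picture shows the gripper open above the plug at crop (285,380). Its closing direction runs across the wing, so I can descend and grasp.

Emit:
{"op": "servo_tool", "data": {
  "moves": [0.2,-0.1,-5,0,0,0.2,-0.1,-9,0,0,0.2,-0.1,-10.8,0,0,0.2,-0.1,-10.8,0,0,0.2,-0.1,-10.8,0,-0.4,0.2,-0.1,-10.8,0,-1,0.2,-0.1,-10.8,0,-1,0.2,-0.1,-10.8,0,-1,0.2,-0.1,-10.8,0,-1],
  "newtons": 60
}}

```text
clock: 3.42
position: [0.5524, -0.1887, 0.0455]
tool_rot: [0.001, 1.0, -0.016, 0.002]
wrist_force: [-1.1, 0.2, 5.6]
width: 0.0106
grasp_force: 59.9
```

```bash
python3 - <<'E'
from h import *
s=r.sense(); print(s["position"],s["tool_rot"],s["width"],s["grasp_force"],s["wrist_force"],s["torque"])
E
```

```text
[ 0.55244963 -0.18869548  0.04550862] [ 7.31125090e-04  9.99861750e-01 -1.64886234e-02  2.01786610e-03] 0.010562286879215316 59.91705358028412 [-1.08381158  0.23394778  5.58908108] [-0.00092091  0.18482916  0.02043008]
```

Emit:
{"op": "servo_tool", "data": {
  "moves": [0,0,0,0,-0.5,0,0,0,0,-0.5,0,0,-0.5,0,-0.5,0,0,-0.5,0,-0.5,0,0,-0.5,0,-0.5]
}}

```text
clock: 4.05
position: [0.5505, -0.1881, 0.038]
tool_rot: [-0.0, 1.0, -0.017, -0.0]
wrist_force: [0.0, 0.3, -0.7]
width: 0.0216
grasp_force: 0.0
```

```bash
python3 - <<'E'
from h import *
s=r.sense(); print(s["position"],s["tool_rot"],s["width"],s["grasp_force"],s["wrist_force"],s["torque"])
p,D=vision.read_camera("scene"); cv2.imwrite("pics/s2.png",cv2.resize(p[150:210,290:370],None,fx=8,fy=8,interpolation=cv2.INTER_CUBIC)[...,::-1])
E
```

```text
[ 0.55049678 -0.18813336  0.03798609] [-9.12155425e-05  9.99862512e-01 -1.65793446e-02 -2.70992079e-04] 0.021580661333613117 0.0 [ 0.0411541   0.25094235 -0.66960354] [0.00795833 0.04235256 0.06582044]
```

View pics/s2.png

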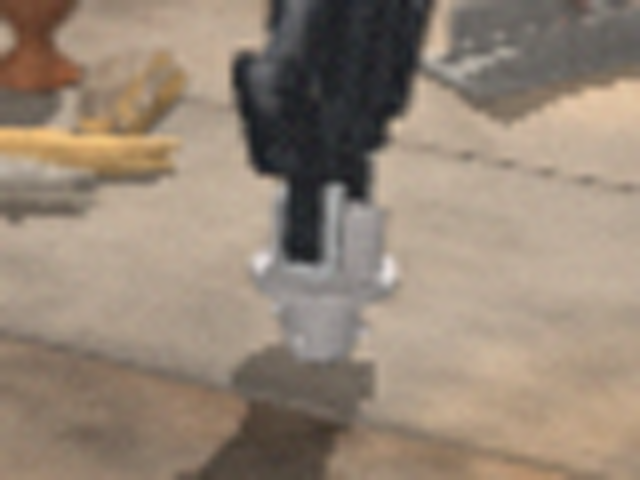

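The crop shows the near finger at about column 314 while the wing spans 275–385 (centre 330), so I'm about 4–5 mm too far in +x. I'll shift and grip.

Emit:
{"op": "servo_tool", "data": {
  "moves": [-0.4,0,0,0,-0.5,-0.4,0,0,0,-0.5,-0.4,0,0,0,-1,-0.4,0,0,0,-1,-0.4,0,0,0,-1,-0.4,0,0,0,-1],
  "newtons": 60
}}

```text
clock: 4.85
position: [0.5468, -0.1883, 0.0385]
tool_rot: [0.0, 1.0, -0.017, 0.0]
wrist_force: [-0.6, -0.6, 2.0]
width: 0.0111
grasp_force: 59.2
```

```bash
python3 - <<'E'
from h import *
s=r.sense(); print(s["position"],s["tool_rot"],s["width"],s["grasp_force"],s["wrist_force"],s["torque"])
p,D=vision.read_camera("scene"); cv2.imwrite("pics/s3.png",cv2.resize(p[150:210,290:370],None,fx=8,fy=8,interpolation=cv2.INTER_CUBIC)[...,::-1])
C=cloud("scene",D); 
for a,b in((.045,.062),(.025,.037),(.001,.02)):
    w=C[(np.hypot(C[...,0]-.547,C[...,1]+.187)<.04)&(C[...,2]>a)&(C[...,2]<b)]
    print(len(w),w.min(0).round(4),w.max(0).round(4))
T=s["position"]; print("tcp px",proj("scene",[T[0],T[1],.031]))
E
```

```text
[ 0.5468291  -0.18829315  0.03852694] [ 1.09215811e-04  9.99862721e-01 -1.65681790e-02  1.50698150e-04] 0.011056956979459838 59.2377108335495 [-0.55311018 -0.61750987  2.04712392] [-0.14157891  0.09315659  0.05668245]
74 [ 0.5245 -0.1875  0.0454] [ 0.5679 -0.1655  0.0619]
83 [ 0.5215 -0.2024  0.0283] [ 0.5733 -0.1585  0.037 ]
116 [ 0.5094 -0.2251  0.001 ] [ 0.5863 -0.1502  0.02  ]
tcp px [330.43905878 184.03564712]
```

View pics/s3.png

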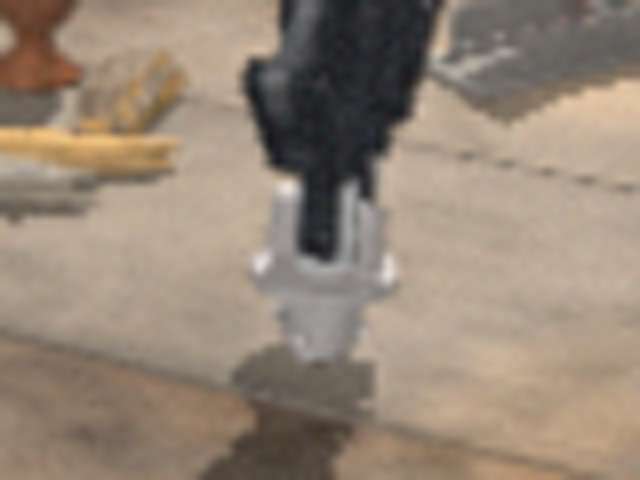

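Well centred now: the finger is at column 329 and the wing at 325. Next I'll lift, then carry it over to the neck while turning it to a middle wrist angle.

Emit:
{"op": "servo_tool", "data": {
  "moves": [0,0,3,0,-1,0,0,8,0,-1,0,0,13,0.1,-1,-0.4,4,13,0.28,-1,-0.9,9,13,0.46,-1,-1.4,14,13,0.64,-1,-1.9,19,13,0.82,-1,-2.4,24,13,1.0,-1,-2.8,28.5,13,1.18,-1,-3.1,32,13,1.36,-1,-3.3,33.8,13,1.5,-1,-3.3,33.8,13,1.5,-1]
}}

```text
clock: 6.4
position: [0.5126, 0.1519, 0.1678]
tool_rot: [-0.001, 0.742, 0.67, -0.0]
wrist_force: [-0.8, -0.3, -2.8]
width: 0.0106
grasp_force: 58.9
```

Emit:
{"op": "servo_tool", "data": {
  "moves": [0,0,0,0,-1,0,0,0,0,-1]
}}

```text
clock: 6.65
position: [0.514, 0.1479, 0.168]
tool_rot: [0.0, 0.744, 0.668, -0.001]
wrist_force: [0.4, 1.0, -0.5]
width: 0.0109
grasp_force: 58.8
```

```bash
python3 - <<'E'
from h import *
s=r.sense(); print(s["position"],s["tool_rot"],s["width"],s["grasp_force"],s["wrist_force"],s["torque"],s["qpos"].round(2))
p,D=vision.read_camera("scene"); cv2.imwrite("pics/s4.png",cv2.resize(p[140:280,230:340],None,fx=5,fy=4.2,interpolation=cv2.INTER_CUBIC)[...,::-1])
C=cloud("scene",D); T=s["position"]
for d in vision.mark_of("mouth","scene")[:1]: print(d,ray("scene",d["point"],.094))
for d in vision.mark_of("filler_plug","scene")[:1]: print(d,ray("scene",d["point"],T[2]-.0385))
for d in vision.mark_of("wing","scene")[:1]: print(d,ray("scene",d["point"],T[2]+.010))
w=C[(np.hypot(C[...,0]-.5135,C[...,1]-.15)<.035)&(C[...,2]>.07)&(C[...,2]<.1)]; print(len(w),w.min(0),w.max(0))
# cylinder fit of outer neck wall, flange, core
from scipy.optimize import least_squares
def cyl(z0,z1,rad):
    w=C[(np.hypot(C[...,0]-.5135,C[...,1]-.15)<.034)&(C[...,2]>z0)&(C[...,2]<z1)&(C[...,1]>.15)]
    f=least_squares(lambda c:np.hypot(w[:,0]-c[0],w[:,1]-c[1])-rad,[.5135,.15],loss="soft_l1",f_scale=.001); print(z0,len(w),f.x.round(4),np.abs(f.fun).mean())
cyl(.068,.089,.0275); dz=T[2]-.0385
cyl(dz+.0285,dz+.0345,.027); cyl(dz+.017,dz+.027,.0145)
print("proj rim centre guess",proj("scene",[.5135,.15,.094]),"plug nose",proj("scene",[T[0],T[1],dz]),proj("scene",[T[0],T[1],dz+.0485]))
E
```

```text
[0.51402276 0.14792081 0.16802401] [ 3.70444427e-04  7.44166423e-01  6.67993963e-01 -5.12428586e-04] 0.01085596987728798 58.84981155395508 [ 0.43973248  0.97668136 -0.52773617] [ 0.00719171 -0.03587136  0.06367179] [ 0.16  0.39 -0.63  1.63  0.25  1.2  -0.63]
{'point': [287.2, 219.8], 'conf': 0.73} [0.51145619 0.15180857 0.094     ]
{'point': [289.1, 205.4], 'conf': 0.72} [0.50857458 0.14912938 0.12952401]
{'point': [290.5, 186.9], 'conf': 0.69} [0.50241251 0.15565801 0.17802401]
473 [0.48664337 0.12622737 0.07005749] [0.5392468  0.18213391 0.09561527]
0.068 200 [0.5146 0.1523] 0.000956308043939598
0.15802401040305863 80 [0.5123 0.1504] 0.00225329138614895
0.14652401040305862 25 [0.5125 0.1509] 0.000933274113031304
proj rim centre guess [286.76859591 219.20437308] plug nose [287.13553925 204.58356167] [287.32338374 184.3279713 ]
```

View pics/s4.png

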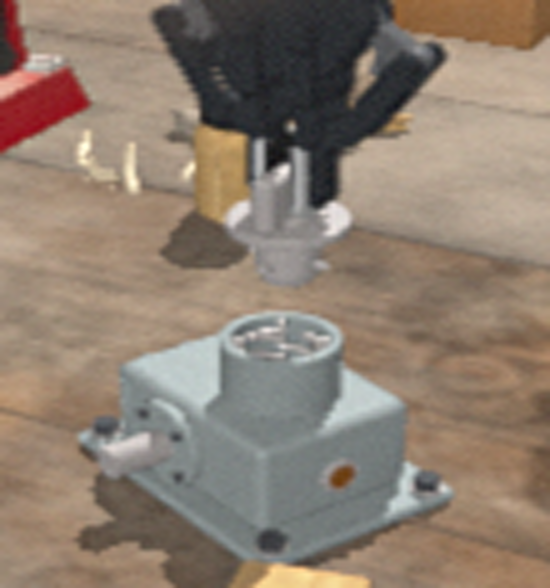

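The picture shows the plug above the neck. The flange centre is at crop column 290 against 282 for the neck, so it needs about 2–3 mm in +x/+y. I'll correct that and lower the nose just into the bore.

Emit:
{"op": "servo_tool", "data": {
  "moves": [0.2,0.2,0,0,-1,0.2,0.2,-2,0,-1,0.2,0.2,-3.2,0,-1,0.2,0.2,-3.2,0,-1,0.2,0.2,-3.2,0,-1]
}}

```text
clock: 7.48
position: [0.516, 0.1521, 0.1368]
tool_rot: [0.0, 0.743, 0.669, 0.0]
wrist_force: [-0.6, 0.7, -1.0]
width: 0.0107
grasp_force: 58.9
```

```bash
cat > chk.py <<'E'
from h import *
from scipy.optimize import least_squares
s=r.sense(); T=s["position"]
yaw=2*np.arctan2(s["tool_rot"][2],s["tool_rot"][1])
print(s["clock"],T.round(4),"yaw",yaw.round(3),s["tool_rot"].round(4),s["width"],s["wrist_force"].round(2),s["torque"].round(3),s["qpos"].round(2)[-1])
p,D=vision.read_camera("scene"); C=cloud("scene",D)
def cyl(z0,z1,rad):
    w=C[(np.hypot(C[...,0]-.5135,C[...,1]-.15)<.034)&(C[...,2]>z0)&(C[...,2]<z1)&(C[...,1]>.15)]
    if len(w)<8: return
    f=least_squares(lambda c:np.hypot(w[:,0]-c[0],w[:,1]-c[1])-rad,[.5135,.15],loss="soft_l1",f_scale=.001); print(rad,len(w),f.x.round(4),np.abs(f.fun).mean().round(4))
cyl(.068,.089,.0275); dz=T[2]-.0385
cyl(dz+.0285,dz+.0345,.027); cyl(max(.099,dz+.017),dz+.027,.0145)
E
python3 chk.py; python3 -c "
from h import *
p,D=vision.read_camera('scene'); cv2.imwrite('pics/s5.png',cv2.resize(p[160:250,240:330],None,fx=6.5,fy=6.5,interpolation=cv2.INTER_CUBIC)[...,::-1])"
```

```text
7.475 [0.516  0.1521 0.1368] yaw 1.467 [1.000e-04 7.429e-01 6.695e-01 4.000e-04] 0.010737878106715063 [-0.63  0.73 -0.96] [ 0.043  0.058 -0.023] -0.65
0.0275 197 [0.5144 0.1523] 0.0009
0.027 80 [0.5138 0.1541] 0.0028
0.0145 24 [0.5138 0.1556] 0.0007
```

View pics/s5.png

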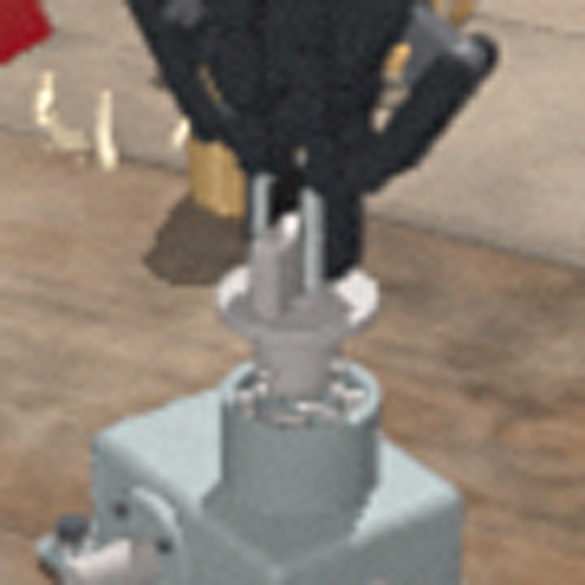

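The nose is just above the bore. Flange columns are 217–378 (centre 297) and the neck 220–382 (centre 301). It needs about −2 mm in y; then I'll lower onto the thread ends.

Emit:
{"op": "servo_tool", "data": {
  "moves": [0,-0.2,0,0,-1,0,-0.2,-0.5,0,-1,0,-0.2,-0.9,0,-1,0,-0.2,-1.2,0,-1,0,-0.2,-1.2,0,-1]
}}

```text
clock: 8.2
position: [0.5153, 0.1498, 0.1239]
tool_rot: [-0.0, 0.743, 0.669, -0.0]
wrist_force: [-0.5, -0.1, -2.0]
width: 0.0108
grasp_force: 58.9
```

```bash
python3 chk.py
```

```text
8.2 [0.5153 0.1498 0.1239] yaw 1.467 [-2.000e-04  7.428e-01  6.695e-01 -4.000e-04] 0.01083512252234325 [-0.48 -0.06 -2.01] [-0.005 -0.058 -0.011] -0.66
0.0275 206 [0.5143 0.1521] 0.0012
0.027 82 [0.5134 0.1517] 0.0025
0.0145 23 [0.5127 0.1526] 0.0008
```

Emit:
{"op": "servo_tool", "data": {
  "moves": [0.1,0,0,0,-1,0.1,0,-0.2,0,-1,0.1,0,-0.4,0,-1,0.1,0,-0.6,0,-1,0.1,0,-0.7,0,-1,0.1,0,-0.7,0,-1]
}}

```text
clock: 9.0
position: [0.5166, 0.1498, 0.1172]
tool_rot: [-0.0, 0.743, 0.669, -0.0]
wrist_force: [0.2, -0.2, -1.4]
width: 0.0111
grasp_force: 58.9
```

```bash
python3 chk.py
```

```text
9.0 [0.5166 0.1498 0.1172] yaw 1.467 [-0.000e+00  7.428e-01  6.695e-01 -1.000e-04] 0.011079906845059159 [ 0.19 -0.16 -1.41] [-0.01  -0.068  0.007] -0.66
0.0275 198 [0.5146 0.1523] 0.001
0.027 78 [0.515  0.1518] 0.0027
```

Emit:
{"op": "servo_tool", "data": {
  "moves": [0,0,-0.1,0,-1,0,0,-0.2,0,-1,0,0,-0.3,0,-1,0,0,-0.3,0,-1]
}}

```text
clock: 9.55
position: [0.517, 0.15, 0.116]
tool_rot: [0.001, 0.743, 0.669, 0.0]
wrist_force: [-2.9, -1.4, 8.9]
width: 0.0106
grasp_force: 60.4
```

```bash
python3 chk.py
```

```text
9.55 [0.517 0.15  0.116] yaw 1.467 [6.000e-04 7.428e-01 6.695e-01 3.000e-04] 0.010647191130551913 [-2.88 -1.43  8.86] [-0.259  0.722  0.073] -0.66
0.0275 192 [0.5145 0.1523] 0.0011
0.027 62 [0.5152 0.1519] 0.0026
```

Emit:
{"op": "servo_tool", "data": {
  "moves": [-0.1,0,0.1,0,-1,-0.1,0,0.1,0.06,-1,-0.1,0,0.1,0.12,-1,-0.1,0,0.1,0.18,-1,-0.1,0,0.1,0.24,-1,-0.1,0,0.1,0.24,-1]
}}

```text
clock: 10.35
position: [0.5158, 0.1497, 0.1149]
tool_rot: [-0.0, 0.658, 0.753, 0.0]
wrist_force: [0.8, 0.6, -2.3]
width: 0.0109
grasp_force: 58.8
```

```bash
python3 chk.py
```

```text
10.35 [0.5158 0.1497 0.1149] yaw 1.706 [-1.000e-04  6.577e-01  7.533e-01  0.000e+00] 0.010879388328179083 [ 0.82  0.6  -2.31] [-0.004 -0.193 -0.042] -0.45
0.0275 202 [0.5143 0.1522] 0.0013
0.027 76 [0.5124 0.1517] 0.0024
```

It lost contact and sank below the standing level, so the lugs look to be over a start. I'll lower gently.

Emit:
{"op": "servo_tool", "data": {
  "moves": [0,0,-0.1,0,-1,0,0,-0.2,0,-1,0,0,-0.3,0,-1,0,0,-0.3,0,-1]
}}

```text
clock: 10.9
position: [0.5157, 0.1498, 0.1122]
tool_rot: [0.0, 0.657, 0.753, -0.0]
wrist_force: [0.5, -0.9, -2.2]
width: 0.0106
grasp_force: 58.8
```

```bash
python3 chk.py
```

```text
10.9 [0.5157 0.1498 0.1122] yaw 1.707 [ 0.      0.6575  0.7535 -0.    ] 0.010580383636046062 [ 0.51 -0.89 -2.18] [-0.081 -0.177  0.05 ] -0.45
0.0275 207 [0.5143 0.1523] 0.0013
0.027 70 [0.5117 0.1516] 0.0031
```

Emit:
{"op": "servo_tool", "data": {
  "moves": [0,0,-0.15,0,-1,0,0,-0.3,0,-1,0,0,-0.45,0,-1,0,0,-0.55,0,-1,0,0,-0.55,0,-1]
}}

```text
clock: 11.58
position: [0.5158, 0.1499, 0.1073]
tool_rot: [0.0, 0.657, 0.754, 0.0]
wrist_force: [-1.1, -0.6, 1.6]
width: 0.0109
grasp_force: 59.6
```

```bash
python3 chk.py
```

```text
11.575 [0.5158 0.1499 0.1073] yaw 1.707 [2.000e-04 6.574e-01 7.536e-01 1.000e-04] 0.010862350272157578 [-1.12 -0.61  1.61] [-0.132  0.049 -0.014] -0.45
0.0275 194 [0.5146 0.1523] 0.0009
0.027 76 [0.5128 0.1514] 0.0031
```

The plug has dropped to the thread root with the flange about 3.6 mm above the rim. Now I'll screw it clockwise, following the pitch down.

Emit:
{"op": "servo_tool", "data": {
  "moves": [0,0,0,-0.08,-1,0,0,-0.04,-0.16,-1,0,0,-0.08,-0.24,-1,0,0,-0.11,-0.32,-1,0,0,-0.14,-0.4,-1,0,0,-0.14,-0.4,-1]
}}

```text
clock: 12.38
position: [0.5156, 0.1505, 0.1065]
tool_rot: [0.0, 0.794, 0.608, 0.0]
wrist_force: [-2.7, -1.1, 5.2]
width: 0.0112
grasp_force: 60.0
```

```bash
python3 chk.py
```

```text
12.375 [0.5156 0.1505 0.1065] yaw 1.307 [0.000e+00 7.941e-01 6.079e-01 4.000e-04] 0.011218031945238788 [-2.7  -1.09  5.22] [-0.071  0.37  -0.082] -0.81
0.0275 194 [0.5144 0.1524] 0.0008
0.027 86 [0.5148 0.1517] 0.0035
```

Emit:
{"op": "servo_tool", "data": {
  "moves": [-0.05,0,0,-0.08,-1,-0.05,0,-0.03,-0.16,-1,-0.05,0,-0.06,-0.24,-1,-0.05,0,-0.08,-0.32,-1,-0.05,0,-0.11,-0.4,-1,-0.05,0,-0.11,-0.4,-1]
}}

```text
clock: 13.18
position: [0.5147, 0.1502, 0.1041]
tool_rot: [-0.0, 0.899, 0.439, -0.0]
wrist_force: [-0.8, 0.5, -0.0]
width: 0.0109
grasp_force: 58.9
```

```bash
python3 chk.py
```

```text
13.175 [0.5147 0.1502 0.1041] yaw 0.908 [-2.000e-04  8.986e-01  4.387e-01 -3.000e-04] 0.010853530240065917 [-0.79  0.5  -0.02] [0.098 0.041 0.047] -1.18
0.0275 196 [0.5145 0.1526] 0.0007
0.027 83 [0.5148 0.1517] 0.0025
```

Emit:
{"op": "servo_tool", "data": {
  "moves": [0,0,-0.02,-0.06,-1,0,0,-0.04,-0.12,-1,0,0,-0.07,-0.18,-1,0,0,-0.07,-0.18,-1]
}}

```text
clock: 13.72
position: [0.5156, 0.1504, 0.104]
tool_rot: [-0.0, 0.934, 0.356, 0.001]
wrist_force: [0.4, 1.6, 0.8]
width: 0.0112
grasp_force: 59.3
```

```bash
python3 chk.py
```

```text
13.725 [0.5156 0.1504 0.104 ] yaw 0.729 [-1.000e-04  9.343e-01  3.564e-01  7.000e-04] 0.011232000344173033 [0.43 1.63 0.76] [ 0.128 -0.103  0.004] -1.34
0.0275 196 [0.5145 0.1523] 0.0008
0.027 83 [0.5161 0.1508] 0.0036
```

Emit:
{"op": "servo_tool", "data": {
  "moves": [-0.05,0,0,-0.04,-1,-0.05,0,-0.02,-0.08,-1,-0.05,0,-0.02,-0.12,-1,-0.05,0,-0.02,-0.12,-1]
}}

```text
clock: 14.28
position: [0.5143, 0.1507, 0.104]
tool_rot: [0.0, 0.954, 0.3, 0.0]
wrist_force: [-1.0, 2.1, 5.2]
width: 0.0111
grasp_force: 60.9
```

```bash
python3 chk.py; python3 -c "
from h import *
p,D=vision.read_camera('scene'); cv2.imwrite('pics/s6.png',cv2.resize(p[175:250,245:330],None,fx=7,fy=7,interpolation=cv2.INTER_CUBIC)[...,::-1])"
```

```text
14.275 [0.5143 0.1507 0.104 ] yaw 0.609 [0.000e+00 9.540e-01 2.998e-01 1.000e-04] 0.011073970445196667 [-0.96  2.12  5.21] [0.209 0.193 0.829] -1.45
0.0275 194 [0.5146 0.1521] 0.0008
0.027 78 [0.5149 0.1513] 0.003
```

View pics/s6.png

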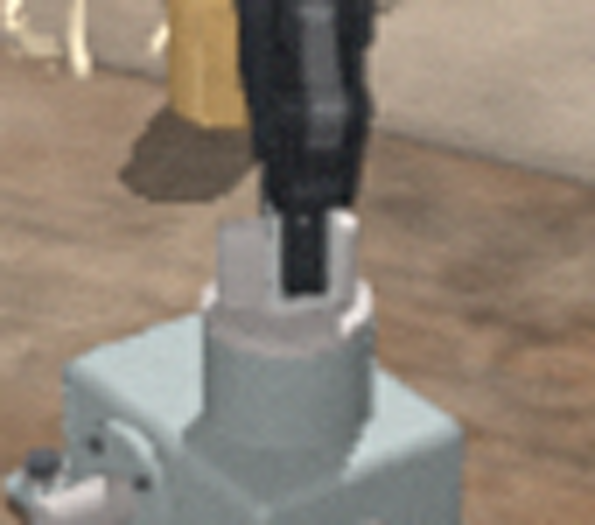

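The flange sits flush on the rim (crop rows 330–350) and the moment has risen, so it has nipped. I'll ease the wind-up off and release.

Emit:
{"op": "servo_tool", "data": {
  "moves": [0,0,0.05,0.03,-1,0,0,0.08,0.05,-1]
}}

```text
clock: 14.62
position: [0.5142, 0.1504, 0.104]
tool_rot: [-0.001, 0.946, 0.323, -0.0]
wrist_force: [-0.1, 2.2, 0.8]
width: 0.0106
grasp_force: 59.2
```

```bash
python3 chk.py
```

```text
14.625 [0.5142 0.1504 0.104 ] yaw 0.657 [-6.000e-04  9.465e-01  3.227e-01 -2.000e-04] 0.01058402069064197 [-0.12  2.24  0.82] [0.503 0.085 0.004] -1.4
0.0275 196 [0.5146 0.1522] 0.0008
0.027 78 [0.5152 0.1515] 0.0026
```

Emit:
{"op": "servo_tool", "data": {
  "moves": [0,0,0,0,-0.5,0,0,0,0,0,0,0,0.2,0,0,0,0,0.5,0,0,0,0,4,0,0,0,0,8,0,0.2,0,0,12,0,0.2,-6,-6,14,0,0.2,-12,-12,14,0,0.2,-12,-18,14,0,0.2,-12,-18,14,0,0.2]
}}

```text
clock: 16.05
position: [0.3932, -0.0333, 0.2448]
tool_rot: [0.001, 0.947, 0.321, 0.0]
wrist_force: [0.2, 0.4, -0.0]
width: 0.0508
grasp_force: 0.0
```

```bash
python3 chk.py; python3 - <<'E'
from h import *
p,D=vision.read_camera('top'); C=cloud('top',D)
q,_=vision.read_camera('scene')
a=cv2.resize(p[180:290,190:310],(480,440),interpolation=cv2.INTER_CUBIC);b=cv2.resize(q[170:270,240:330],(320,440)[:1]+(356,),interpolation=cv2.INTER_CUBIC)
o=np.zeros((440,800,3),np.uint8);o[:,:480]=a;o[:356,480:]=b;cv2.imwrite('pics/end.png',o[...,::-1])
d=np.hypot(C[...,0]-.5155,C[...,1]-.1515)<.04
def S(a,b): w=C[d&(C[...,2]>a)&(C[...,2]<b)];return w
f=S(.085,.108);w=S(.112,.14);print("flange top",np.median(f[:,2]),len(f),"wing top",np.median(w[:,2]),len(w),cv2.minAreaRect((w[:,:2]*1000).astype(np.float32)))
E
```

```text
16.05 [ 0.3932 -0.0333  0.2448] yaw 0.653 [1.100e-03 9.471e-01 3.208e-01 2.000e-04] 0.05079157978679231 [ 0.16  0.38 -0.  ] [ 0.023 -0.018 -0.037] -0.87
0.0275 195 [0.5145 0.1523] 0.0008
flange top 0.1003556989583021 379 wing top 0.12708633470808395 126 ((515.2859497070312, 151.02310180664062), (43.534034729003906, 11.813013076782227), 38.079627990722656)
```

View pics/end.png

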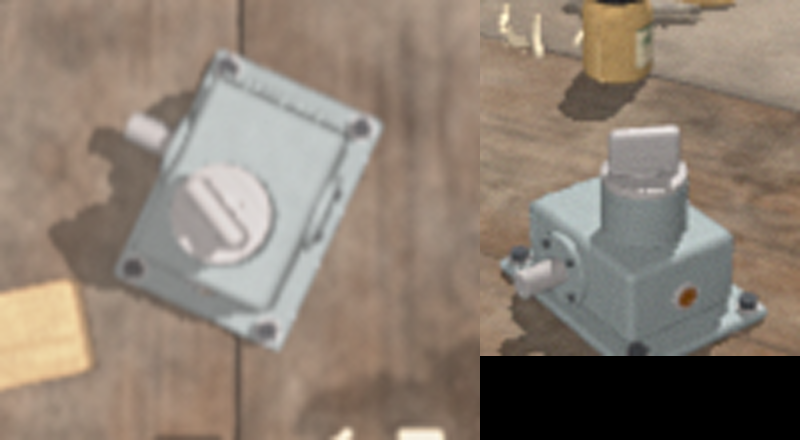

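The end picture shows the flange flat on the rim. Its top measures 0.1004 m against 0.1000 m expected, the wing is upright and the gripper is clear.

```bash
python3 -c "
from bench import r
print(r.job_done())"
```

```text
the job is handed in; nothing more can be done
None
```

The plug is screwed home with its flange flush on the rim, released, and handed in at about 16 s; the jar, block and tape were not touched, but the final nip briefly read 0.83 Nm at the wrist, above the 0.5 Nm limit, before I eased it off.

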